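# Stow the impact socket in the push-release drawer

### The job

On the van bench, press the red button on the blue drawer unit so that its tray springs out, and stand the orange-topped socket upright in the empty green caddy. Then gently push the tray home by its front until the latch clicks and it stays shut; keep every press and push light, under 18 newtons, and leave the other sockets and tools where they are.

Things in the scene. Friction and masses are not known exactly. Their poses are not given: they have to be found in the camera images.
- unit: The blue steel drawer unit, fixed: 260 deep (x) x 190 wide (y) x 84 mm high. Origin: centre of its underside on the bench. Its own -x side is the front, where the tray comes out; x and y axes horizontal. It stands at a different place and yaw each time.
- tray (a joint): How far the tray stands out of the unit, m, along the unit's -x: about 0 latched, 0.125 sprung out, -0.0015 hard stop. Its spring pushes out, 5 N when shut, 1.5 N when out. From 17 to 9 mm the catch raises this to 8 to 11 N, then it falls, then a slow rubber buffer adds up to 9 N over the last 3 mm: it clicks at about 0.5 mm with 10 to 14 N. Beyond the hard stop force climbs fast.
- tray_front (a point): Middle of the outer face of the tray's grey front panel (176 wide, 66 high, 26 mm thick, 10 to 76 mm over the bench; this point is 43 mm up). Moves with the tray; axes as the unit's. Shut, this face stands 18 mm out from the unit's front. Behind it the open tray is 104 mm long inside, floor 14 mm over the bench, walls to 36 mm, three lanes side by side.
- release_top (a point): Centre of the top of the round red button (diameter 30 mm) on top of the unit, 55 mm behind its front edge; standing 14 mm above the unit's top, 98 mm over the bench. Pressed straight down.
- release (a joint): How far the red button is pressed, m: 0 up, 0.008 hard stop. It resists with 2 N, then up to about 9 N in the first 3 mm while the loaded catch slides, then lets the tray go at 3 to 6 mm and needs only 3 to 5 N to the bottom. It also dips by itself by up to 5 mm while the tray is pushed past the catch, and jumps up again when it clicks.
- caddy_free: The empty green caddy, a loose shallow dish 100 (x) x 49 (y) x 10 mm, floor 5 mm thick, 2 mm rims. It lies in one of the tray's three lanes (which one varies; lanes are 56.5 mm apart), its length along the unit's x. Origin: centre of its underside, 14 mm over the bench. Inside the unit until the tray is out; moves with the tray.
- caddy_a: Black caddy, the same dish, with a fixed steel socket 34 mm across standing in its middle, top 50 mm above the caddy's origin. In another lane. Leave it there.
- caddy_b: Black caddy, the same dish, with a fixed steel socket 27 mm across in its middle, top 47 mm above the caddy's origin. In the remaining lane. Leave it there.
- socket: The steel socket to stow: upright, 30 mm diameter to 27 mm up, then 26 mm diameter to its top at 45 mm, this upper part and the top face (with a black square drive hole) are orange, 0.11 to 0.21 kg. Origin: centre of its underside. Stands on the bench.
- socket_blue: Look-alike socket of the same size with a blue upper part, on the bench. Leave alone.
- socket_yellow: Look-alike socket of the same size with a yellow upper part, on the bench. Leave alone.
- can_red: White spray can with red cap, 65 mm diameter, 200 mm tall. Origin under its centre.
- can_green: Green spray can with grey cap, 65 mm diameter, 200 mm tall. Origin under its centre.
- hammer: Hammer 300 mm long lying on the bench along its own x.
- wrench: Wrench 200 mm long lying on the bench along its own x.
- tape: Black roll of tape, 100 mm across, 25 mm high, lying flat.
Things that resemble listed ones, but are neither listed nor needed, are in the scene too. What is shaped like the socket but pink or white is not meant.

How it is judged (in metres and radians):
On the way, in this order (a step that is already met when the one before it is completed fails the run):
1. The tray has sprung out (more than 100 mm) with the socket still outside it (value of joint tray above 0.1 m and horizontal distance between socket and caddy_free above 0.08 m), for 0.2 s.
2. The orange-topped socket stands upright in the green caddy, let go, with the tray still out (more than 80 mm) (x of socket in the frame of caddy_free between -0.034 and 0.034 m and y of socket in the frame of caddy_free between -0.012 and 0.012 m and z of socket in the frame of caddy_free between 0.002 and 0.009 m and angle between socket's own z axis and vertical below 0.1 rad and value of joint tray above 0.08 m and contact force between the fingers and socket below 0.1 N), for 0.2 s.
At the end, for the whole second after the job is handed in: The tray is latched shut (joint below 4 mm, nothing holding it), the red button is up again (below 1.5 mm), and the orange-topped socket stands upright (within 0.1 rad) and at rest inside the green caddy (within 34 mm along and 12 mm across of its middle) (value of joint tray below 0.004 m and value of joint release below 0.0015 m and velocity of joint tray below 0.01 m/s and x of socket in the frame of caddy_free between -0.034 and 0.034 m and y of socket in the frame of caddy_free between -0.012 and 0.012 m and z of socket in the frame of caddy_free between 0.002 and 0.009 m and angle between socket's own z axis and vertical below 0.1 rad and linear speed of socket below 0.02 m/s); the robot touches nothing.
It fails at once if The robot presses or pushes on the drawer unit, its tray or its button with more than 18 N (contact force between any of the fingers, the arm and unit above 18 N).
It fails at once if The socket is tipped more than 0.6 rad (angle between socket's own z axis and vertical above 0.6 rad).
It fails at once if Another socket or tool on the bench is moved more than 30 mm (distance of any of socket_blue, socket_yellow, can_red, can_green, hammer, wrench, tape from where it was at the start of the episode above 0.03 m).
It fails at once if An occupied caddy is lifted out or tipped (height (world z) of any of caddy_a, caddy_b above 0.03 m or angle between any of caddy_a, caddy_b's own z axis and vertical above 0.3 rad).
It also fails if it takes over 72 s, if anything falls off the work surface, if the arm or the gripper's body presses on something with over 40 N, if the wrist force passes 120 N, or if a joint passes its speed limit or range.

### The arm

A 6-joint arm with a two-finger parallel gripper is mounted at the origin on the work surface. World frame = base frame: x ahead of the robot, y to its left, z up, the work surface at z = 0. Lengths are in m, angles in degrees, forces in N, time in s.
With the tool pointing down it reaches from about 0.35 to 0.775 m from the base axis. Payload 5.5 kg.
Tool frame: the origin (TCP) lies at the very end of the fingers, on their centre line; the grasp point (between the pads) lies 19 mm behind it (arm.grip_point_offset is the distance from the TCP to the grasp point, in m); z points along the fingers, y is the line along which they close (so a half turn about z gives the same grasp; the last joint's range is limited). The gripper opens to 85 mm and grips with 20 to 120 N. Pads are 22 mm wide; open, the fingers measure 114 mm over their backs; the gripper's body (76 mm by 85 mm) begins 54 mm behind the grasp point. The pads swing forward as they close: fully open they stand 13 mm farther back than shut.
Start: joints at [-7.998, 17.945, 2.641, 74.691, 0, 82.002], TCP at [0.575, -0, 0.231] pointing down, gripper open.
Joint ranges: [-158.12, 158.12], [-49.38, 96.58], [-58.88, 72.47], [-126.05, 133.96], [-84.25, 85.87], [-180, 180]. Speed limits (degrees/s): [147.25, 147.25, 180, 180, 180, 180].

### API

Orientations are given as a 3x3 rotation matrix whose columns are the frame's x, y, z axes.
In Python, from bench import arm gives the robot as it stands. The module is installed in compiled form; this text tells all that it offers.
- The arm moves only by the tool servo_tool, never from a script. Its argument "plan" is a list of rows, each a list of 5 numbers: the shift along the tool's x, y, z in units of 40 mm (1.0 is 40 mm), then the turn about the tool's z in rad, then the closure in counts, from 0 (fully open) to 255 (shut). In form: [[dx, dy, dz, spin, grip], ...]. A call has exactly 8 rows; each row is the pose to reach, as a shift and turn from the pose commanded when the call began, along the tool's axes at that moment; what a row does not reach only later rows make up. A row lasts 1/12 s, in which the tool goes at most 41.7 mm and 7.16 degrees, less where a joint would pass 70% of its speed; a pose out of reach is approached as far as the arm can. A call with a gripper value outside its range is refused whole. The fingers move at their own pace and stop on an object; the grip force is fixed at half the most. Time passes only in rows, so rows that repeat a pose let the fingers close, or fill a call up. It gives the time, the measured TCP pose, the force, the opening and the grip force at its end, in the units of the state.
- arm.state(): the state, without advancing time (a new reading comes with each control period).
- arm.capture(name): name is "scene" or "side" or "wrist"; returns (picture, depth): 420x560x3 uint8, blue, green, red; 420x560 float32, m along the optical axis (not along the pixel's ray), 0 where there is no reading.
- arm.camera_params(name): a dict with "K" (3x3 intrinsics, pixels), "R" (3x3) and "t" (3): a world point X has camera coordinates R X + t. Camera axes: x right, y down, z forward; pixel columns grow to the right and rows downward; lengths in m; the calibration is good to about 2 mm. A picture is of the moment at which its call begins: read the wrist's pose just before it. camera_params takes no time and is no camera call; for the wrist camera it gives the pose at the moment of the call.
- arm.close_job(): hands the job in; it is judged then, once.
Trained networks look in the newest picture that a camera, given by its name, has taken for a name from the list of things; names that differ only in an ending like _2 or _b are one class to them, and where a whole thing is asked for, a point or a joint stands for the part that bears it (a point fixed in the world has none). Each returns a list of dicts, best first, with "score" (0 to 1); they miss things now and then, are a little off and sometimes report something else, mostly with a low value. They report only what shows in the picture. A call takes as long as a camera call. They do not tell look-alikes from the thing itself.
- arm.outline_of(camera, name): "mask" (420x560 bool, what is visible of it).
- arm.pinpoint(camera, name): "point" ([x, y, z] in m, in the coordinates of the camera as it stood for that picture, good to about 4 mm: a listed point, or the origin of a listed thing).
The state is a dict: "time": time; "q": joint angles; "qvel": joint speeds; "joint_torque": joint torques, N m; "eef_pos": TCP position; "tool_rot": TCP orientation; "contact_force": force on the tool from outside, world axes, zero at the start; "torque": the same for the moment, N m; "finger_gap": finger opening in m; "grasp_force": force on a finger pad.
Only numpy, scipy, OpenCV 4.12 (cv2) and the standard library are available. Lean on these libraries where they do the work, as an engineer would, in place of code of your own. Each camera call takes 0.05 s, during which the arm holds its last target. There are 200 camera calls.

## Working session

There is one attempt and no reset: what is moved stays moved. The work goes in short steps, Python scripts to look and compute and a tool call to move; the robot and the scene stay as the last step left them, time stands still between calls to the robot, and variables do not carry over. Pictures are saved under pics/ and viewed, at most 10 in all, crops included, and the job is handed in when it is done.

Besides the shell and the picture viewer there is one more tool, called after "Request:" by a JSON object that holds its "name" and its "arguments", one argument or row to a line. servo_tool: Moves the arm, as the interface text tells. Its arguments: {"type":"object","properties":{"plan":{"type":"array","items":{"type":"array","items":{"type":"number"}}}},"required":["plan"]}

```bash
mkdir -p pics
cat > h.py <<'E'
import numpy as np, cv2
from bench import arm
def cap(n):
    P=arm.camera_params(n); im,d=arm.capture(n); return im,d,P
def world(P,u,v,z):
    return P['R'].T@(np.linalg.inv(P['K'])@np.array([u,v,1.])*z-P['t'])
def cw(P,p): return P['R'].T@(np.array(p)-P['t'])
def px(P,X):
    c=P['K']@(P['R']@np.array(X)+P['t']); return (c[:2]/c[2]).round(1)
def pins(n,P,names):
    for k in names:
        for r in arm.pinpoint(n,k)[:5]:
            w=cw(P,r['point']); print(n,k,round(r['score'],2),w.round(4),px(P,w))
def cloud(P,d):
    v,u=np.mgrid[:420,:560]; c=np.stack([u*d,v*d,d],-1)@np.linalg.inv(P['K']).T
    return (c-P['t'])@P['R']
E
python3 - <<'E'
from h import *
ims=[]
for n in ['scene','side']:
    im,d,P=cap(n); cv2.imwrite(f'pics/{n}0.png',im)
    print(n,'cam at',(-P['R'].T@P['t']).round(3))
    pins(n,P,['unit','release_top','tray_front','socket'] )
print(arm.state()['time'],arm.state()['tool_rot'])
E
```

```text
scene cam at [ 1.111 -0.348  1.042]
scene unit 0.96 [ 0.7445  0.0533 -0.0012] [335.9 261.8]
scene release_top 0.49 [0.6789 0.0313 0.1013] [316.4 224.4]
scene tray_front 0.71 [0.6013 0.0186 0.0451] [292.7 215.5]
scene socket 0.78 [ 0.4227 -0.2909  0.0049] [150.8 227.5]
scene socket 0.7 [ 0.3888 -0.1787 -0.0012] [185.5 200. ]
scene socket 0.57 [ 0.4487 -0.2311  0.0022] [177.  224.9]
side cam at [ 0.399 -0.711  0.754]
side unit 0.81 [ 7.488e-01  5.430e-02 -1.000e-04] [339.  215.2]
side release_top 0.6 [0.6733 0.0367 0.0942] [315.7 195.6]
side tray_front 0.84 [0.5996 0.0168 0.0439] [287.3 221.1]
side socket 0.86 [ 0.4478 -0.2276  0.0046] [242.8 328.8]
side socket 0.85 [ 0.4579 -0.1418  0.0048] [240.7 293.8]
side socket 0.75 [ 0.3897 -0.1776  0.0026] [210.8 314.1]
side socket 0.69 [ 0.4231 -0.2917  0.0012] [235.6 361.3]
side socket 0.66 [ 0.5824 -0.2093  0.0007] [305.2 309.9]
0.5 [[-2.08989762e-05  1.00000000e+00  1.59698677e-05]
 [ 1.00000000e+00  2.08987016e-05  1.71941223e-05]
 [ 1.71937886e-05  1.59702270e-05 -1.00000000e+00]]
```

View pics/scene0.png

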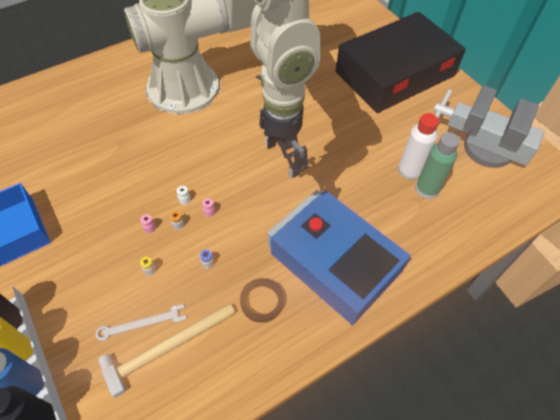

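View pics/side0.png

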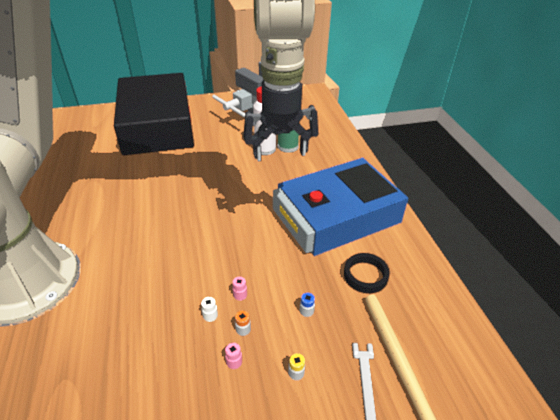

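The scene picture shows the orange-topped socket at (177,220). Possible confusions are pink (148,222) and (209,207), white (183,195), yellow (147,264) and blue (206,258). The side picture has orange at (242,322), and the unit front faces the robot with its button at (316,197). By colour I choose orange, and I'll check it in a crop while fitting the unit.

```bash
cat >> h.py <<'E'
def top(P,d,m,lo,hi):
    W=cloud(P,d); k=m&(d>0)&(W[...,2]>lo)&(W[...,2]<hi); return W[k]
def orange(P,im,d):
    h=cv2.cvtColor(im,cv2.COLOR_BGR2HSV); return (h[...,0]>6)&(h[...,0]<16)&(h[...,1]>190)&(h[...,2]>120)
def red(P,im,d):
    h=cv2.cvtColor(im,cv2.COLOR_BGR2HSV); return ((h[...,0]<5)|(h[...,0]>175))&(h[...,1]>170)&(h[...,2]>90)
E
python3 - <<'E'
from h import *
crops=[]
for n in ['scene','side']:
    im,d,P=cap(n); W=cloud(P,d)
    near=(W[...,0]>.55)&(W[...,0]<.95)&(np.abs(W[...,1]-.05)<.25)
    p=top(P,d,near,.079,.089)[:,:2]; r=cv2.minAreaRect((p*1000).astype(np.float32)); print(n,'unit top',len(p),r)
    o=orange(P,im,d)&(abs(W[...,0]-.448)<.03)&(abs(W[...,1]+.229)<.03)
    q=top(P,d,o,.042,.05); print('orange',o.sum(),len(q),q.mean(0).round(4), 'mid',((q.min(0)+q.max(0))/2).round(4))
    b=top(P,d,near&red(P,im,d),.09,.105); print('button',len(b),((b.min(0)+b.max(0))/2).round(4),b.mean(0).round(4))
    u,v=px(P,[.448,-.229,.02]).astype(int); crops.append(cv2.resize(im[v-40:v+40,u-50:u+50],None,fx=4,fy=4,interpolation=cv2.INTER_CUBIC))
cv2.imwrite('pics/crop.png',np.hstack(crops))
E
```

```text
scene unit top 7917 ((739.7105102539062, 49.80474853515625), (274.307861328125, 192.50552368164062), 13.966134071350098)
orange 9 9 [ 0.4501 -0.2293  0.0462] mid [ 0.4496 -0.2296  0.0454]
button 108 [0.6736 0.033  0.0982] [0.6746 0.032  0.0981]
side unit top 4952 ((738.355712890625, 49.99463653564453), (279.3945617675781, 194.23086547851562), 13.718391418457031)
orange 68 52 [ 0.4475 -0.2272  0.0461] mid [ 0.4473 -0.2265  0.0456]
button 111 [0.6733 0.0377 0.0964] [0.6721 0.0315 0.0973]
```

View pics/crop.png

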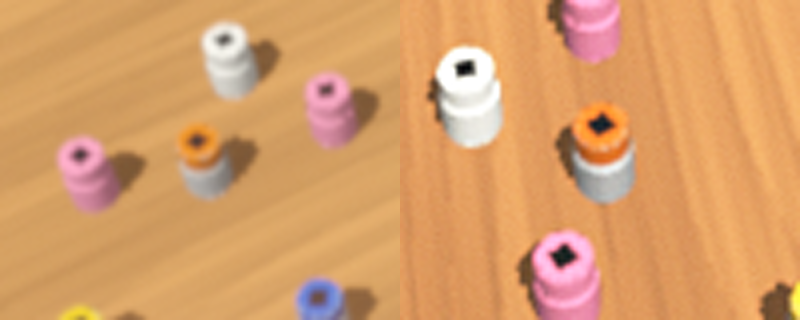

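The crop confirms the target: orange cap on a steel body, pink on both sides, white behind, and blue and yellow below. The unit's yaw is 13.85° and the button is at (0.674, 0.033, 0.098). I'll move above the button with the fingers shut.

Request:
{"name": "servo_tool", "arguments": {
  "plan": [
    [0.3,0.8,0.6,0,255],
    [0.6,1.6,1.2,0,255],
    [0.84,2.47,1.8,0,255],
    [0.84,2.47,2.4,0,255],
    [0.84,2.47,2.9,0,255],
    [0.84,2.47,3.0,0,255],
    [0.84,2.47,3.0,0,255],
    [0.84,2.47,3.0,0,255]
  ]
}}

```text
time: 1.27
eef_pos: [0.674, 0.0335, 0.1123]
tool_rot: [[0.0, 1.0, 0.001], [1.0, -0.0, -0.0], [-0.0, 0.001, -1.0]]
contact_force: [-0.0, 0.5, 0.0]
finger_gap: -0.0001
grasp_force: 0.0
```

Request:
{"name": "servo_tool", "arguments": {
  "plan": [
    [0,0,0.2,0,255],
    [0,0,0.3,0,255],
    [0,0,0.34,0,255],
    [0,0,0.37,0,255],
    [0,0,0.4,0,255],
    [0,0,0.43,0,255],
    [0,0,0.45,0,255],
    [0,0,0.45,0,255]
  ]
}}

```text
time: 1.93
eef_pos: [0.6739, 0.0334, 0.0949]
tool_rot: [[0.0, 1.0, 0.001], [1.0, -0.0, -0.0], [-0.0, 0.001, -1.0]]
contact_force: [-2.5, -1.1, 4.7]
finger_gap: 0.0001
grasp_force: 2.3
```

Request:
{"name": "servo_tool", "arguments": {
  "plan": [
    [0,0,0.02,0,255],
    [0,0,0.04,0,255],
    [0,0,0.06,0,255],
    [0,0,0.07,0,255],
    [0,0,0.07,0,255],
    [0,0,0.07,0,255],
    [0,0,0.07,0,255],
    [0,0,0.07,0,255]
  ]
}}

```text
time: 2.6
eef_pos: [0.674, 0.0335, 0.0906]
tool_rot: [[0.0, 1.0, 0.0], [1.0, -0.0, -0.0], [-0.0, 0.0, -1.0]]
contact_force: [-1.3, -1.4, 3.9]
finger_gap: -0.0003
grasp_force: 2.0
```

Request:
{"name": "servo_tool", "arguments": {
  "plan": [
    [0,0,-0.9,0,255],
    [0,0,-1.8,0,255],
    [-0.5,-0.5,-2.5,0,100],
    [-1.1,-1.1,-3.0,0,0],
    [-1.7,-1.8,-3.3,0,0],
    [-2.4,-2.5,-3.5,0,0],
    [-3.0,-3.2,-3.5,0,0],
    [-3.3,-3.85,-3.5,0,0]
  ]
}}

```text
time: 3.27
eef_pos: [0.5189, -0.1004, 0.2307]
tool_rot: [[0.002, 1.0, 0.001], [1.0, -0.002, -0.001], [-0.001, 0.001, -1.0]]
contact_force: [0.5, 0.5, 0.3]
finger_gap: 0.0726
grasp_force: 0.0
```

Run:
```python
from h import *
for n in ['scene','side','wrist']:
    im,d,P=cap(n); cv2.imwrite(f'pics/{n}1.png',im); W=cloud(P,d)
    pins(n,P,['tray_front','caddy_free'])
    o=orange(P,im,d)&(abs(W[...,0]-.448)<.03)&(abs(W[...,1]+.229)<.03)
    q=top(P,d,o,.040,.05)
    if len(q): print('orange',o.sum(),len(q), 'mid',((q.min(0)+q.max(0))/2).round(4))
print({k:np.round(v,3) for k,v in arm.state().items() if k in('eef_pos','time')})
```

```text
scene tray_front 0.84 [ 0.4814 -0.0135  0.0426] [256.8 188. ]
scene tray_front 0.6 [ 0.5672 -0.0484  0.0142] [262.6 224.2]
scene caddy_free 0.95 [0.5515 0.0074 0.0138] [278.1 210. ]
orange 9 8 mid [ 0.4507 -0.2292  0.0464]
side tray_front 0.63 [ 0.4785 -0.0143  0.0471] [239.6 236.9]
side tray_front 0.45 [0.7487 0.0547 0.0015] [339.  214.7]
side tray_front 0.27 [0.6951 0.3926 0.0018] [287.4 146.2]
side caddy_free 0.67 [0.5552 0.0125 0.0168] [269.7 233.1]
orange 63 55 mid [ 0.4476 -0.2278  0.0447]
wrist tray_front 0.81 [ 0.4776 -0.0186  0.0409] [236.7 100.3]
wrist tray_front 0.2 [0.673  0.0333 0.0958] [491.4  23.8]
wrist caddy_free 0.92 [0.5541 0.0009 0.0146] [317.1  80.6]
orange 136 136 mid [ 0.4471 -0.2288  0.0458]
{'time': np.float64(3.717), 'eef_pos': array([ 0.521, -0.098,  0.23 ])}
```

View pics/wrist1.png

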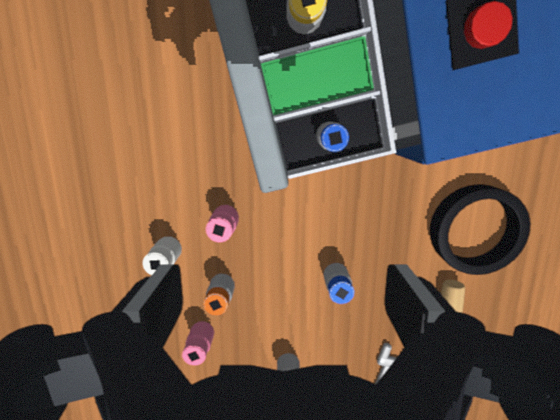

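The wrist picture shows the tray out and the empty green caddy in the middle lane at (317,80). The orange socket is at (217,300). I'll hover above the socket, turned to the unit's yaw.

Request:
{"name": "servo_tool", "arguments": {
  "plan": [
    [-0.6,-0.35,0.5,-0.08,60],
    [-1.3,-0.7,1.0,-0.16,60],
    [-2.0,-1.1,1.5,-0.242,60],
    [-2.7,-1.5,2.0,-0.242,60],
    [-3.26,-1.84,2.6,-0.242,60],
    [-3.26,-1.84,3.4,-0.242,60],
    [-3.26,-1.84,3.75,-0.242,60],
    [-3.26,-1.84,3.75,-0.242,60]
  ]
}}

```text
time: 4.38
eef_pos: [0.4441, -0.2274, 0.0767]
tool_rot: [[-0.239, 0.971, -0.006], [0.971, 0.239, 0.004], [0.006, -0.004, -1.0]]
contact_force: [-0.0, 0.5, -0.8]
finger_gap: 0.0651
grasp_force: 0.0
```

Run:
```python
from h import *
im,d,P=cap('wrist'); cv2.imwrite('pics/wrist2.png',im)
o=orange(P,im,d); W=cloud(P,d)
q=top(P,d,o,.040,.05)
print(o.sum(),len(q)); 
if len(q): print(((q.min(0)+q.max(0))/2).round(4),q.min(0),q.max(0))
s=arm.state();print(s['eef_pos'].round(4),s['tool_rot'].round(3),s['finger_gap'])
```

```text
30 30
[ 0.4451 -0.2203  0.0431] [ 0.43456443 -0.22501134  0.04076509] [ 0.45559277 -0.2155884   0.04541551]
[ 0.4454 -0.2278  0.0787] [[-0.24   0.971 -0.003]
 [ 0.971  0.24   0.003]
 [ 0.003 -0.003 -1.   ]] 0.06513441188886193
```

View pics/wrist2.png

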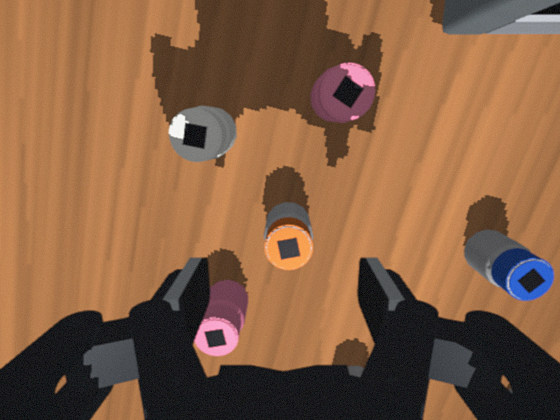

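The wrist picture shows the orange top at (288,247), nearly centred between the fingers (about 200 and 365). The pink socket at (217,335) is close to the left finger in the image, so I'll project the points before going down.

Run:
```python
from h import *
P=arm.camera_params('wrist'); C=-P['R'].T@P['t']
s=arm.state(); R=s['tool_rot']
for n,u,v in [('orange',288.5,247.5),('pink',216,336)]:
    r=world(P,u,v,1.)-C; X=C+r*(.045-C[2])/r[2]; print(n,X.round(4),'tool xy from tcp (40mm)',(R.T@(X-s['eef_pos'])/.04).round(3))
print(s['eef_pos'],s['time'],R[2])
```

```text
orange [ 0.4487 -0.2304  0.045 ] tool xy from tcp (40mm) [-0.085  0.069  0.843]
pink [ 0.4205 -0.2961  0.045 ] tool xy from tcp (40mm) [-1.511 -1.012  0.841]
[ 0.4453547  -0.22784807  0.07873798] 4.4333 [ 0.00339326 -0.00257647 -0.99999092]
```

Request:
{"name": "servo_tool", "arguments": {
  "plan": [
    [-0.03,0.01,0.4,0,60],
    [-0.03,0.01,0.9,0,60],
    [-0.03,0.01,1.4,0,60],
    [-0.03,0.01,1.74,0,60],
    [-0.03,0.01,1.74,0,60],
    [-0.03,0.01,1.74,0,255],
    [-0.03,0.01,1.74,0,255],
    [-0.03,0.01,1.74,0,255]
  ]
}}

```text
time: 5.1
eef_pos: [0.4483, -0.2306, 0.0126]
tool_rot: [[-0.24, 0.971, 0.002], [0.971, 0.24, -0.002], [-0.002, 0.002, -1.0]]
contact_force: [-3.0, -0.6, 1.3]
finger_gap: 0.0293
grasp_force: 1.1
```

Request:
{"name": "servo_tool", "arguments": {
  "plan": [
    [0,0,0,0,255],
    [0,0,0,0,255],
    [0,0,-0.3,0,255],
    [0,0,-0.8,0,255],
    [0,0,-1.5,0,255],
    [0,0,-2.2,0,255],
    [0,0,-2.8,0,255],
    [0,0,-2.8,0,255]
  ]
}}

```text
time: 5.77
eef_pos: [0.45, -0.232, 0.1289]
tool_rot: [[-0.24, 0.971, 0.008], [0.971, 0.24, -0.006], [-0.008, 0.006, -1.0]]
contact_force: [1.2, -0.7, -0.8]
finger_gap: 0.0276
grasp_force: 59.6
```

Run:
```python
from h import *
for n in ['scene','wrist']:
    im,d,P=cap(n); h=cv2.cvtColor(im,cv2.COLOR_BGR2HSV)
    W=cloud(P,d)
    g=(h[...,0]>50)&(h[...,0]<75)&(h[...,1]>120)&(abs(W[...,0]-.555)<.08)&(abs(W[...,1])<.08)
    q=top(P,d,g,.014,.03)
    if len(q)>20: print(n,len(q),cv2.minAreaRect((q[:,:2]*1000).astype(np.float32)))
    pins(n,P,['caddy_free','socket'][:2 if n=='wrist' else 1])
s=arm.state();print(s['eef_pos'].round(4),s['tool_rot'].round(3),s['finger_gap'],s['grasp_force'])
```

```text
scene 458 ((548.9805297851562, 6.312597274780273), (88.24866485595703, 41.02446365356445), 13.464561462402344)
scene caddy_free 0.71 [0.5504 0.0044 0.0153] [276.9 209.9]
wrist socket 0.91 [ 3.895e-01 -1.823e-01 -1.000e-04] [223.5 122.6]
wrist socket 0.89 [ 0.4532 -0.1434  0.0007] [318.3  91.4]
wrist socket 0.82 [ 0.4219 -0.2938  0.0009] [235.3 263.5]
wrist socket 0.65 [ 0.4485 -0.2257  0.1113] [286.9 248. ]
[ 0.4461 -0.2293  0.1219] [[-0.24   0.971 -0.002]
 [ 0.971  0.24   0.001]
 [ 0.002 -0.001 -1.   ]] 0.027060120764060325 59.56980708986521
```

Request:
{"name": "servo_tool", "arguments": {
  "plan": [
    [0.5,0.4,0,0,255],
    [1.2,0.95,0,0,255],
    [2.0,1.6,0,0,255],
    [2.8,2.2,0,0,255],
    [3.6,2.85,0,0,255],
    [4.4,3.5,0,0,255],
    [4.85,3.85,0,0,255],
    [5.04,3.99,0,0,255]
  ]
}}

```text
time: 6.68
eef_pos: [0.5537, 0.0075, 0.1213]
tool_rot: [[-0.244, 0.97, -0.002], [0.97, 0.244, 0.001], [0.002, -0.002, -1.0]]
contact_force: [0.2, -0.3, -1.9]
finger_gap: 0.0275
grasp_force: 59.6
```

Run:
```python
from h import *
n='side'
im,d,P=cap(n); cv2.imwrite('pics/a.png',im)
im2,d2,P2=cap('wrist')
s=arm.state();print(s['eef_pos'].round(4),s['tool_rot'].round(3),s['finger_gap'],s['grasp_force'],s['time'])
u,v=px(P,[.55,0,.06]).astype(int); a=cv2.resize(im[v-70:v+70,u-66:u+67],(399,420),interpolation=cv2.INTER_CUBIC)
cv2.imwrite('pics/b.png',np.hstack([a,im2[:,80:480]]))
```

```text
[0.553  0.0056 0.1215] [[-0.243  0.97  -0.002]
 [ 0.97   0.243  0.   ]
 [ 0.001 -0.002 -1.   ]] 0.0271548082655302 59.64478266891092 6.7833
```

View pics/b.png

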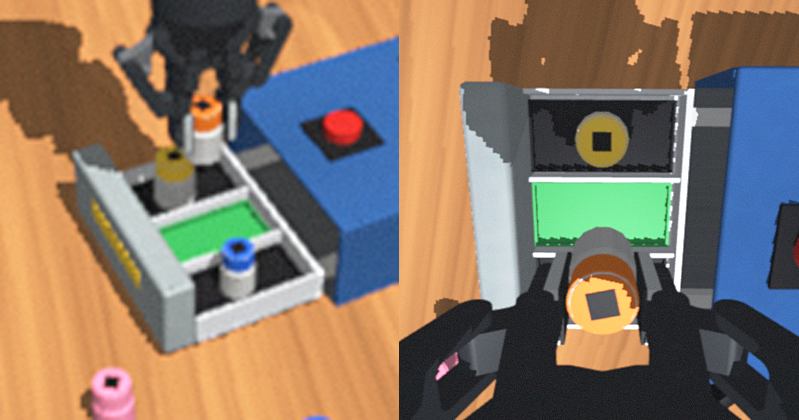

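The picture shows the socket held upright, with the green caddy below it in the middle lane between the yellow and blue dividers' sockets. I'll check the lateral fit from the caddy's edges.

Run:
```python
from h import *
im,d,P=cap('wrist'); s=arm.state(); h=cv2.cvtColor(im,cv2.COLOR_BGR2HSV); W=cloud(P,d); R=s['tool_rot']
g=(h[...,0]>45)&(h[...,0]<80)&(h[...,1]>90)&(W[...,2]<.035)&(W[...,2]>.01)
T=(W-s['eef_pos'])@R
print('green z',np.median(W[g][:,2]),'tool x',np.percentile(T[g][:,0],[1,99]).round(4),'tool y',np.percentile(T[g][:,1],[1,99]).round(4))
C=-P['R'].T@P['t']
for v in (178,182,247,254):
    r=world(P,280,v,1.)-C
    for z in (.024,.036): print(v,z,'tool x',(R.T@(C+r*(z-C[2])/r[2]-s['eef_pos']))[0].round(4))
for n in('scene','side'):
    im,d,P=cap(n);h=cv2.cvtColor(im,cv2.COLOR_BGR2HSV); W=cloud(P,d);T=(W-s['eef_pos'])@R
    g=(h[...,0]>45)&(h[...,0]<80)&(h[...,1]>90)&(abs(T[...,0])<.06)&(abs(T[...,1])<.08)&(W[...,2]<.04)
    print(n,g.sum(),np.percentile(T[g][:,0],[1,99]).round(4),np.percentile(T[g][:,1],[1,99]).round(4))
```

```text
green z 0.01942281166601273 tool x [-0.0242  0.023 ] tool y [-0.0485  0.0498]
178 0.024 tool x 0.025
178 0.036 tool x 0.0272
182 0.024 tool x 0.0221
182 0.036 tool x 0.0244
247 0.024 tool x -0.0278
247 0.036 tool x -0.0229
254 0.024 tool x -0.0335
254 0.036 tool x -0.0283
scene 512 [-0.0179  0.0235] [-0.0472  0.0417]
side 385 [-0.0105  0.0276] [-0.0241  0.0523]
```

Request:
{"name": "servo_tool", "arguments": {
  "plan": [
    [0,0,0.3,0,255],
    [0,0,0.8,0,255],
    [0,0,1.3,0,255],
    [0,0,1.75,0,255],
    [0,0,2.05,0,255],
    [0,0,2.2,0,255],
    [0,0,2.27,0,255],
    [0,0,2.27,0,255]
  ]
}}

```text
time: 7.6
eef_pos: [0.5536, 0.0029, 0.0325]
tool_rot: [[-0.238, 0.971, 0.0], [0.971, 0.238, -0.0], [-0.0, 0.0, -1.0]]
contact_force: [0.2, -0.9, -1.1]
finger_gap: 0.0272
grasp_force: 59.6
```

Request:
{"name": "servo_tool", "arguments": {
  "plan": [
    [0,0,0,0,255],
    [0,0,0,0,255],
    [0,0,0.02,0,255],
    [0,0,0.03,0,255],
    [0,0,0.04,0,255],
    [0,0,0.05,0,255],
    [0,0,0.05,0,255],
    [0,0,0.05,0,255]
  ]
}}

```text
time: 8.27
eef_pos: [0.5547, 0.0039, 0.0318]
tool_rot: [[-0.24, 0.971, 0.003], [0.971, 0.24, -0.001], [-0.001, 0.003, -1.0]]
contact_force: [-1.7, -0.2, 7.9]
finger_gap: 0.0276
grasp_force: 60.6
```

Request:
{"name": "servo_tool", "arguments": {
  "plan": [
    [0,0,0,0,120],
    [0,0,0,0,110],
    [0,0,0,0,110],
    [0,0,-0.1,0,110],
    [0,0,-0.4,0,110],
    [0,0,-0.9,0,110],
    [0,0,-1.6,0,110],
    [0,0,-2.4,0,110]
  ]
}}

```text
time: 8.93
eef_pos: [0.5521, 0.0043, 0.1258]
tool_rot: [[-0.24, 0.971, -0.004], [0.971, 0.24, 0.0], [0.001, -0.003, -1.0]]
contact_force: [0.6, -0.4, -0.7]
finger_gap: 0.0485
grasp_force: 0.0
```

Run:
```python
from h import *
s=arm.state();print(s['eef_pos'].round(4),s['finger_gap'],s['time'])
im,d,P=cap('side'); im2,d2,P2=cap('wrist'); pins('wrist',P2,['socket','tray_front'])
u,v=px(P,[.55,0,.06]).astype(int); a=cv2.resize(im[v-70:v+70,u-66:u+67],(399,420),interpolation=cv2.INTER_CUBIC)
cv2.imwrite('pics/c.png',np.hstack([a,im2[:,80:480]]))
```

```text
[0.5521 0.0043 0.1258] 0.04847977946906183 8.9333
wrist socket 0.73 [ 0.389  -0.1827 -0.0017] [ 63.4 342. ]
wrist socket 0.69 [0.5538 0.0055 0.0212] [279.9 201.6]
wrist socket 0.6 [ 0.455  -0.1436 -0.0009] [138.2 321.9]
wrist tray_front 0.44 [ 0.7456  0.0504 -0.0012] [514.2 197.5]
```

View pics/c.png

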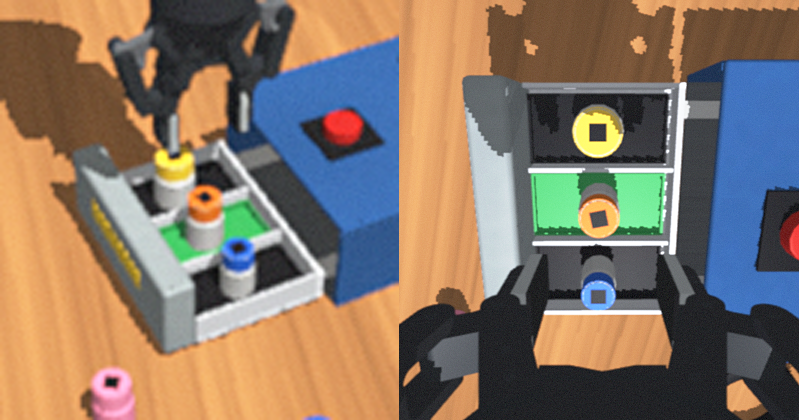

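The socket stands upright in the green caddy at (598,215). Next I'll go in front of the tray face with the fingers shut.

Request:
{"name": "servo_tool", "arguments": {
  "plan": [
    [0,-0.4,-0.2,0,180],
    [0,-1.1,-0.2,0,255],
    [0,-1.9,-0.2,0,255],
    [0,-2.6,-0.2,0,255],
    [0,-2.85,0.3,0,255],
    [0,-2.85,1.1,0,255],
    [0,-2.85,1.9,0,255],
    [0,-2.85,2.27,0,255]
  ]
}}

```text
time: 9.8
eef_pos: [0.4393, -0.0226, 0.0314]
tool_rot: [[-0.239, 0.971, -0.006], [0.971, 0.239, 0.001], [0.003, -0.005, -1.0]]
contact_force: [-1.1, -0.4, -2.0]
finger_gap: -0.0001
grasp_force: 0.0
```

Request:
{"name": "servo_tool", "arguments": {
  "plan": [
    [0,0,0,0,255],
    [0,0,0,0,255],
    [0,0.1,0,0,255],
    [0,0.2,0,0,255],
    [0,0.3,0,0,255],
    [0,0.36,0,0,255],
    [0,0.42,0,0,255],
    [0,0.45,0,0,255]
  ]
}}

```text
time: 10.47
eef_pos: [0.4612, -0.0189, 0.0357]
tool_rot: [[-0.24, 0.971, 0.001], [0.971, 0.24, -0.0], [-0.001, 0.001, -1.0]]
contact_force: [-1.3, 1.1, -0.2]
finger_gap: -0.0002
grasp_force: 0.0
```

Request:
{"name": "servo_tool", "arguments": {
  "plan": [
    [0,0.04,0,0,255],
    [0,0.09,0,0,255],
    [0,0.14,0,0,255],
    [0,0.2,0,0,255],
    [0,0.27,0,0,255],
    [0,0.35,0,0,255],
    [0,0.44,0,0,255],
    [0,0.53,0,0,255]
  ]
}}

```text
time: 11.13
eef_pos: [0.4813, -0.0138, 0.0354]
tool_rot: [[-0.24, 0.971, 0.0], [0.971, 0.24, -0.0], [-0.0, 0.0, -1.0]]
contact_force: [-2.1, -1.5, 4.1]
finger_gap: 0.0001
grasp_force: 2.4
```

Request:
{"name": "servo_tool", "arguments": {
  "plan": [
    [0,0.09,0,0,255],
    [0,0.18,0,0,255],
    [0,0.27,0,0,255],
    [0,0.36,0,0,255],
    [0,0.45,0,0,255],
    [0,0.54,0,0,255],
    [0,0.63,0,0,255],
    [0,0.72,0,0,255]
  ]
}}

```text
time: 11.8
eef_pos: [0.5092, -0.0069, 0.0353]
tool_rot: [[-0.24, 0.971, 0.0], [0.971, 0.24, -0.0], [-0.0, -0.0, -1.0]]
contact_force: [-3.5, -2.5, 4.8]
finger_gap: 0.0001
grasp_force: 3.1
```

Request:
{"name": "servo_tool", "arguments": {
  "plan": [
    [0,0.09,0,0,255],
    [0,0.18,0,0,255],
    [0,0.27,0,0,255],
    [0,0.36,0,0,255],
    [0,0.45,0,0,255],
    [0,0.54,0,0,255],
    [0,0.63,0,0,255],
    [0,0.72,0,0,255]
  ]
}}

```text
time: 12.47
eef_pos: [0.5369, -0.0001, 0.0353]
tool_rot: [[-0.239, 0.971, -0.0], [0.971, 0.239, -0.0], [-0.0, -0.0, -1.0]]
contact_force: [-3.2, -3.3, 5.4]
finger_gap: -0.0001
grasp_force: 3.5
```

Request:
{"name": "servo_tool", "arguments": {
  "plan": [
    [0,0.09,0,0,255],
    [0,0.18,0,0,255],
    [0,0.27,0,0,255],
    [0,0.36,0,0,255],
    [0,0.44,0,0,255],
    [0,0.51,0,0,255],
    [0,0.57,0,0,255],
    [0,0.62,0,0,255]
  ]
}}

```text
time: 13.13
eef_pos: [0.5609, 0.0058, 0.0353]
tool_rot: [[-0.239, 0.971, -0.001], [0.971, 0.239, -0.0], [-0.0, -0.001, -1.0]]
contact_force: [-4.1, -2.8, 5.4]
finger_gap: 0.0003
grasp_force: 3.8
```

Run:
```python
from h import *
s=arm.state();print(s['eef_pos'].round(4),s['contact_force'].round(1))
for n in('scene','side'):
    im,d,P=cap(n); pins(n,P,['tray_front','unit','socket'][:3])
im,d,P=cap('side');u,v=px(P,[.62,0,.06]).astype(int); a=cv2.resize(im[v-70:v+70,u-80:u+80],None,fx=4,fy=4,interpolation=cv2.INTER_CUBIC)
cv2.imwrite('pics/d.png',a)
```

```text
[0.5609 0.0058 0.0353] [-4.1 -2.8  5.4]
scene tray_front 0.72 [0.5808 0.0129 0.045 ] [286.3 210.6]
scene unit 0.83 [ 7.456e-01  5.050e-02 -3.000e-04] [335.3 262.5]
scene socket 0.71 [ 0.4547 -0.1448  0.0036] [208.3 211.3]
scene socket 0.67 [ 0.4208 -0.292   0.003 ] [150.2 227.5]
scene socket 0.54 [ 0.3855 -0.1781 -0.0029] [185.3 199.4]
side tray_front 0.6 [0.5761 0.0106 0.0453] [278.4 223.8]
side unit 0.75 [0.7492 0.0554 0.0026] [339.2 214.1]
side unit 0.16 [0.67   0.0358 0.0937] [314.5 196.2]
side socket 0.86 [ 0.4546 -0.1394  0.0019] [239.1 294. ]
side socket 0.78 [ 0.4218 -0.2924  0.0009] [235.  361.9]
side socket 0.57 [ 0.3891 -0.1761  0.0035] [210.4 313.3]
side socket 0.38 [0.653  0.0362 0.0235] [306.  218.6]
side socket 0.37 [ 0.7397 -0.1522  0.0039] [365.7 275.2]
```

View pics/d.png

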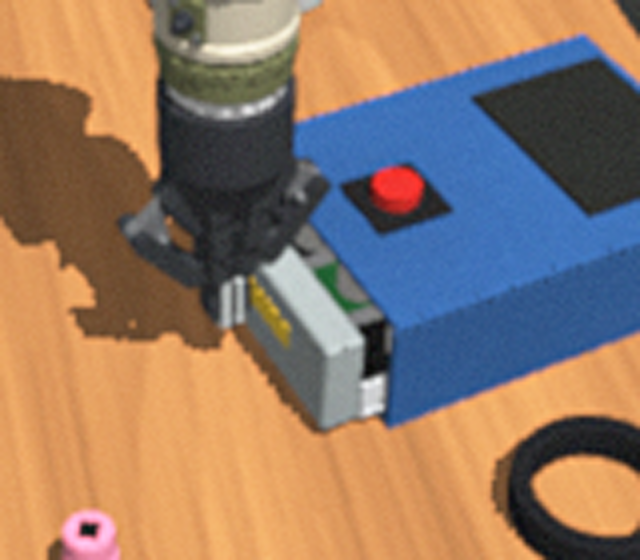

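The tray is about 29 mm out, with the gripper pushing at the middle of the panel and clear of the unit. I'll push on slowly, taking out the downward drag.

Request:
{"name": "servo_tool", "arguments": {
  "plan": [
    [0,0.03,-0.01,0,255],
    [-0.01,0.06,-0.02,0,255],
    [-0.01,0.09,-0.03,0,255],
    [-0.02,0.12,-0.04,0,255],
    [-0.02,0.15,-0.05,0,255],
    [-0.02,0.18,-0.05,0,255],
    [-0.02,0.21,-0.05,0,255],
    [-0.02,0.21,-0.05,0,255]
  ]
}}

```text
time: 14.25
eef_pos: [0.5685, 0.0073, 0.037]
tool_rot: [[-0.24, 0.971, -0.002], [0.971, 0.24, 0.0], [0.001, -0.002, -1.0]]
contact_force: [-6.0, -1.1, 2.8]
finger_gap: 0.0003
grasp_force: 3.0
```

Request:
{"name": "servo_tool", "arguments": {
  "plan": [
    [0,0.03,0,0,255],
    [0,0.06,-0.01,0,255],
    [0,0.09,-0.01,0,255],
    [0,0.12,-0.02,0,255],
    [0,0.15,-0.02,0,255],
    [0,0.18,-0.02,0,255],
    [0,0.21,-0.02,0,255],
    [0,0.21,-0.02,0,255]
  ]
}}

```text
time: 14.92
eef_pos: [0.5756, 0.0091, 0.0377]
tool_rot: [[-0.24, 0.971, -0.004], [0.971, 0.24, -0.0], [0.0, -0.004, -1.0]]
contact_force: [-8.5, -2.3, 4.2]
finger_gap: 0.0002
grasp_force: 4.1
```

Request:
{"name": "servo_tool", "arguments": {
  "plan": [
    [0,0.03,0,0,255],
    [0,0.06,-0.01,0,255],
    [0,0.09,-0.01,0,255],
    [0,0.12,-0.02,0,255],
    [0,0.14,-0.02,0,255],
    [0,0.16,-0.02,0,255],
    [0,0.16,-0.02,0,255],
    [0,0.16,-0.02,0,255]
  ]
}}

```text
time: 15.58
eef_pos: [0.5823, 0.0108, 0.0382]
tool_rot: [[-0.24, 0.971, -0.003], [0.971, 0.24, 0.0], [0.001, -0.003, -1.0]]
contact_force: [-6.3, -1.9, 1.9]
finger_gap: 0.0
grasp_force: 3.1
```

Request:
{"name": "servo_tool", "arguments": {
  "plan": [
    [0,0.02,0,0,255],
    [0,0.04,0,0,255],
    [0,0.06,0,0,255],
    [0,0.08,0,0,255],
    [0,0.1,0,0,255],
    [0,0.1,0,0,255],
    [0,0.1,0,0,255],
    [0,0.1,0,0,255]
  ]
}}

```text
time: 16.25
eef_pos: [0.5857, 0.0116, 0.0381]
tool_rot: [[-0.24, 0.971, -0.004], [0.971, 0.24, -0.0], [0.001, -0.004, -1.0]]
contact_force: [-7.8, -3.3, 1.7]
finger_gap: 0.0002
grasp_force: 3.7
```

Request:
{"name": "servo_tool", "arguments": {
  "plan": [
    [0,0.01,0,0,255],
    [0,0.02,0,0,255],
    [0,0.03,0,0,255],
    [0,0.04,0,0,255],
    [0,0.05,0,0,255],
    [0,0.05,0,0,255],
    [0,0.05,0,0,255],
    [0,0.05,0,0,255]
  ]
}}

```text
time: 16.92
eef_pos: [0.5872, 0.012, 0.0382]
tool_rot: [[-0.239, 0.971, -0.005], [0.971, 0.239, -0.0], [0.001, -0.004, -1.0]]
contact_force: [-9.3, -3.3, 2.9]
finger_gap: 0.0
grasp_force: 6.3
```

Request:
{"name": "servo_tool", "arguments": {
  "plan": [
    [0,0.01,0,0,255],
    [0,0.02,0,0,255],
    [0,0.02,0,0,255],
    [0,0.03,0,0,255],
    [0,0.03,0,0,255],
    [0,0.04,0,0,255],
    [0,0.04,0,0,255],
    [0,0.04,0,0,255]
  ]
}}

```text
time: 17.58
eef_pos: [0.5876, 0.0121, 0.0382]
tool_rot: [[-0.239, 0.971, -0.006], [0.971, 0.239, -0.001], [0.001, -0.007, -1.0]]
contact_force: [-11.8, -3.8, 6.0]
finger_gap: -0.0002
grasp_force: 8.1
```

Request:
{"name": "servo_tool", "arguments": {
  "plan": [
    [0,0,-0.01,0,255],
    [0,0,-0.02,0,255],
    [0,0,-0.03,0,255],
    [0,0,-0.03,0,255],
    [0,0,-0.03,0,255],
    [0,0,-0.03,0,255],
    [0,0,-0.03,0,255],
    [0,0,-0.03,0,255]
  ]
}}

```text
time: 18.25
eef_pos: [0.5873, 0.0121, 0.0383]
tool_rot: [[-0.239, 0.971, -0.007], [0.971, 0.239, -0.001], [0.001, -0.008, -1.0]]
contact_force: [-10.0, -3.7, -0.1]
finger_gap: 0.0
grasp_force: 6.7
```

Run:
```python
from h import *
s=arm.state();print(s['eef_pos'].round(4),s['contact_force'].round(1))
for n in('scene','side'):
    for i in range(3):
        im,d,P=cap(n); W=cloud(P,d)
        m=red(P,im,d)&(abs(W[...,0]-.674)<.03)&(abs(W[...,1]-.033)<.03); b=W[m][:,2]; 
        print(n,m.sum(),np.median(b).round(4),np.percentile(b,90).round(4))
    pins(n,P,['tray_front'])
```

```text
[0.5873 0.0121 0.0383] [-10.   -3.7  -0.1]
scene 117 0.0983 0.1007
scene 116 0.098 0.1007
scene 118 0.0977 0.1001
scene tray_front 0.74 [0.6044 0.0204 0.0439] [293.9 216.4]
side 117 0.0979 0.0998
side 117 0.0986 0.1003
side 118 0.0981 0.1001
side tray_front 0.83 [0.5975 0.0186 0.043 ] [286.3 221. ]
```

The button is back up (98 mm), which suggests the latch clicked. I'll back off slowly and check.

Request:
{"name": "servo_tool", "arguments": {
  "plan": [
    [0,-0.03,0,0,255],
    [0,-0.06,0,0,255],
    [0,-0.1,0,0,255],
    [0,-0.14,0,0,255],
    [0,-0.18,0,0,255],
    [0,-0.22,0,0,255],
    [0,-0.26,0,0,255],
    [0,-0.3,0,0,255]
  ]
}}

```text
time: 19.32
eef_pos: [0.5798, 0.0096, 0.0405]
tool_rot: [[-0.24, 0.971, 0.001], [0.971, 0.24, -0.0], [-0.0, 0.001, -1.0]]
contact_force: [0.5, 0.1, -0.4]
finger_gap: -0.0001
grasp_force: 0.0
```

Run:
```python
from h import *
s=arm.state();print(s['eef_pos'].round(4),s['contact_force'].round(1))
for n in('scene','side'):
    im,d,P=cap(n); W=cloud(P,d)
    m=red(P,im,d)&(abs(W[...,0]-.674)<.03)&(abs(W[...,1]-.033)<.03); print(n,np.median(W[m][:,2]))
    pins(n,P,['tray_front'])
```

```text
[0.5798 0.0096 0.0405] [ 0.5  0.1 -0.4]
scene 0.09794324823259438
side 0.09819908128736096
side tray_front 0.78 [0.5998 0.0154 0.0446] [287.6 221.2]
```

Free of contact and the tray stays put, so it is latched. I'll retreat and take a last look.

Request:
{"name": "servo_tool", "arguments": {
  "plan": [
    [0,-0.4,0,0,255],
    [0,-1.0,-0.2,0,255],
    [0,-1.5,-1.0,0,255],
    [0,-1.5,-2.0,0,255],
    [0,-1.5,-3.0,0,255],
    [0,-1.5,-3.8,0,255],
    [0,-1.5,-3.8,0,255],
    [0,-1.5,-3.8,0,255]
  ]
}}

```text
time: 20.18
eef_pos: [0.523, -0.005, 0.1949]
tool_rot: [[-0.24, 0.971, 0.006], [0.971, 0.24, -0.001], [-0.002, 0.006, -1.0]]
contact_force: [0.4, -0.4, 0.2]
finger_gap: 0.0002
grasp_force: 0.0
```

Run:
```python
from h import *
for n in('scene','side'):
    im,d,P=cap(n); pins(n,P,['tray_front'])
cv2.imwrite('pics/e.png',im)
print(arm.state()['contact_force'].round(1))
```

```text
scene tray_front 0.77 [0.5997 0.0173 0.0424] [291.8 215.9]
side tray_front 0.61 [0.5988 0.0178 0.0422] [286.9 221.3]
[-0.9  1.2 -0.6]
```

View pics/e.png

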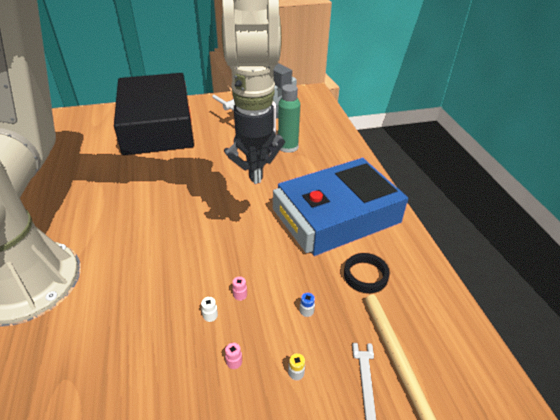

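The tray is shut at (290,222), the button is up at (316,197), and the other items stand where they were. I'm handing in.

```bash
python3 -c "
from bench import arm; print(arm.close_job())"
```

```text
the job is handed in; nothing more can be done
None
```

The job is handed in, with no verdict returned: the orange-topped socket was stood upright in the green caddy, the tray stayed shut on its own after the push with the red button up, and my force readings stayed under 18 N.

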